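# Change over the pull-out tool trays under the bench riser

### The job

The spanner job is finished and sockets are needed next: with a fingertip push the spanner tray, which was left standing out, fully home under the riser, and hook a fingertip behind the front lip of the socket tray and draw that one out along its runners as far as it goes. Do not grip a tray's front between the fingers and do not slam the trays; leave the loose ratchet lying where it is in the socket tray, the screwdriver tray shut and the things on the bench where they are.

Things in the scene. Friction and masses are not known exactly. Their poses are not given: they have to be found in the camera images.
- rack: Blue steel bench riser, fixed, 285 deep x 414 wide x 112 mm high, plywood shelf on top. Origin on the bench, middle of its front (plane of the faces of shut trays); x to its back, y to its left, z up. Three bays at y = +130, 0, -130 mm hold the trays in any order. The shelf begins 107 mm behind the front, with bins and a jar, up to 180 mm above the bench, from 190 mm back.
- socket_tray (a joint): How far the socket tray is drawn out, m: 0 home (its start), 0.130 at its stop. Trays slide along the rack's -x (out) with about 2.5 N friction and 6 N per m/s drag and stay where left. Each is an open aluminium tray, 262 long x 112 mm wide, about 0.85 kg, side walls 46 mm above the bench. This one holds two rows of upright steel sockets in black foam.
- socket_lip: Front lip of the socket tray, 112 mm wide, moving with it. Origin in the middle of the front's width, 60 mm above the bench (the lip's top), in the plane of the outer face; axes as the rack's. Inner skin of the front wall 3 to 6 mm behind the origin; a rolled bead along its top, 3 to 11 mm behind. A fingertip hooks it from the well behind.
- socket_well (a point): Point on the socket tray, moving with it: middle of the floor of the finger well behind the lip, 30 mm behind the outer face, 15 mm above the bench; axes as the rack's. The well is open above, 106 mm wide, and runs from 11 to 51 mm behind the face; then comes the foam (top 35 mm above the bench, sockets to 54 mm).
- socket_face: Flat outer face of the socket tray's front, 112 mm wide, from 12 to 55 mm above the bench, with a blank label holder. Origin at the middle of its top edge, axes as the rack's; the outer surface is at x = 0.
- spanner_tray (a joint): How far the spanner tray is drawn out, m: 0 fully home. It starts 0.06 to 0.115 out. Same tray as the socket tray, with five flat spanners lying lengthwise in the foam.
- spanner_face: Flat outer face of the spanner tray's front, moving with it: 112 mm wide, from 12 to 55 mm above the bench; the outer surface is at x = 0, looking to -x. Origin at the middle of its top edge, axes as the rack's.
- spanner_lip: Front lip (inner skin and rolled bead) of the spanner tray, shaped and placed like the socket tray's.
- driver_tray (a joint): How far the screwdriver tray (four wooden screwdriver handles lying lengthwise) is drawn out, m; it is shut (0) and stays shut.
- socket_rest (a point): Point on the socket tray, moving with it: floor of the long recess in its foam at its front end, 68 mm behind the outer face, 28 mm right of the middle, 24 mm above the bench; axes as the rack's. The ratchet starts within 5 mm of it.
- ratchet: Loose ratchet handle, 174 x 31 x 19 mm, grip to the front, lying lengthwise in the recess of the socket tray. Origin at the front end of the grip, on its underside; x along it to the head.
- oil_bottle: White oil bottle, 52 mm across, 120 mm high, standing on the bench to the left of the rack; origin under its centre.
- spool: Steel spool, 60 mm across, 46 mm high, standing on the bench to the left of the rack; origin under its centre.
- hammer: Hammer lying on the bench to the right of the rack; origin under its middle.
Not all that is in view belongs to the job. What is meant by the ratchet is not orange or red, and is the larger of those in its own colour.

How it is judged:
On the way:
1. the socket tray is drawn outward by a fingertip that bears on the inside of its front lip (value of joint socket_tray above 0.04 m and contact force between socket_lip and the fingers above 0.5 N and contact force between socket_face and the fingers below 2 N), for 0.1 s.
At the end, for the whole second after the job is handed in: The socket tray is out to within 8 mm of its stop (130 mm) and at rest, the spanner and screwdriver trays are home to within 6 mm, and the ratchet lies in the socket tray within 30 mm of its place along it (value of joint socket_tray above 0.122 m and value of joint each of spanner_tray, driver_tray below 0.006 m and velocity of joint socket_tray between -0.01 and 0.01 m/s and x of ratchet in the frame of socket_rest between -0.03 and 0.03 m and z of ratchet in the frame of socket_rest below 0.012 m); the robot touches nothing.
It fails at once if a tray's front is gripped between the fingers (pressed from inside and outside at once, over 2 N each) (contact force between each of socket_lip, socket_face and the fingers above 2 N or contact force between each of spanner_lip, spanner_face and the fingers above 2 N).
It fails at once if the ratchet is lifted (12 mm) or slides more than 30 mm along the tray (not (x of ratchet in the frame of socket_rest between -0.03 and 0.03 m and z of ratchet in the frame of socket_rest below 0.012 m)).
It fails at once if the screwdriver tray is drawn out more than 15 mm (value of joint driver_tray above 0.015 m).
It fails at once if a tray is slammed (faster than 0.6 m/s) (velocity of joint socket_tray above 0.6 m/s or velocity of joint any of spanner_tray, socket_tray below -0.6 m/s).
It fails at once if a thing on the bench is moved more than 30 mm or lifted (distance of any of oil_bottle, spool, hammer from where it was at the start of the episode above 0.03 m).
It also fails if it takes over 48 s, if anything falls off the work surface, if the arm or the gripper's body presses on something with over 40 N, if the wrist force passes 120 N, or if a joint passes its speed limit or range.

### The arm

A 7-joint arm with a two-finger parallel gripper is mounted at the origin on the work surface. World frame = base frame: x ahead of the robot, y to its left, z up, the work surface at z = 0. Lengths are in m, angles in rad, forces in N, time in s.
With the tool pointing down it reaches from about 0.425 to 0.95 m from the base axis. Payload 16.7 kg.
Tool frame: the origin (TCP) lies on the front face of the gripper's body, between the roots of the fingers; the fingertips stand 97 mm ahead of it and the grasp point (between the pads) lies 78 mm ahead of it; z points along the fingers, y is the line along which they close (so a half turn about z gives the same grasp; the last joint's range is limited). The gripper opens to 94 mm and grips with 3 to 60 N. Pads are 16 mm wide; open, the fingers measure 119 mm over their backs; the gripper's body (75 mm by 177 mm) begins 78 mm behind the grasp point.
Start: joints at [1.119, 0.426, 0.074, 1.606, -0.034, 1.111, -0.067], TCP at [0.201, -0.644, 0.303] pointing down, gripper open.
Joint ranges: [-2.85, 2.85], [-0.5, 2.14], [-1.23, 1.37], [0.21, 2.46], [-1.02, 4.16], [0.16, 2.05], [-2.73, 2.73]. Speed limits (rad/s): [1.89, 1.89, 2.39, 2.39, 3.01, 3.01, 3.01].

### API

Orientations are given as a 3x3 rotation matrix whose columns are the frame's x, y, z axes.
In Python, from workcell import telemetry, optics, bot gives the robot as it stands.
- The arm moves only by the tool jog_arm, never from a script. Its arguments are lists of equal length, an entry for each row: "gripper": the opening, from 0 (shut) to 1 (fully open); "dp": the shift along the tool's x, y, z in cm, a list of three; "spin": the turn about the tool's z in degrees. In form: {"gripper": [gripper, ...], "dp": [[tx, ty, tz], ...], "spin": [spin, ...]}. A call has 1 to 12 rows; each row shifts and turns the commanded pose from where the row before left it, along the tool's axes as they then stand; what a row does not reach is not made up. A row lasts 1/10 s, in which the tool goes at most 50 mm and 8.59 degrees, less where a joint would pass 70% of its speed; a pose out of reach is approached as far as the arm can. A call is refused whole if a number of a shift passes 5 or a number of a turn 8.59, either way. A call with a gripper value outside its range is refused whole. The fingers move at their own pace and stop on an object; "squeeze" is the grip in N (left out, the last holds). Time passes only in rows, so rows that do not move let the fingers close. It gives the time, the measured TCP pose, the force, the opening and the grip force at its end, in the units of the state.
- telemetry.observe(): the state, without advancing time (a new reading comes with each control period).
- optics.read_camera(name): name is "side" or "top" or "wrist"; returns a dict with "img" (420x560x3 uint8, blue, green, red), "camera_matrix" (3x3 intrinsics, pixels), "position" and "attitude" of the camera in the world; the wrist camera has in their place "tool_from_camera" (4x4, takes a point from camera to tool coordinates, whose origin is the TCP and whose axes are the flange's). Camera axes: x right, y down, z forward; pixel columns grow to the right and rows downward; lengths in m; the calibration is good to about 2 mm. A picture is of the moment at which its call begins: read the wrist's pose just before it. There is no depth.
- bot.sign_off(): hands the job in; it is judged then, once.
The state is a dict: "t": time; "qpos": joint angles; "joint_vel": joint speeds; "joint_efforts": joint torques, N m; "ee_pos": TCP position; "orientation": TCP orientation; "force": force on the tool from outside, world axes, zero at the start; "moment": the same for the moment, N m; "gripper_width": finger opening in m; "gripper_force": force on a finger pad.
Only numpy, scipy, OpenCV 4.12 (cv2) and the standard library are available. Lean on these libraries where they do the work, as an engineer would, in place of code of your own. Each camera call takes 0.05 s, during which the arm holds its last target. There are 200 camera calls.

## Working session

There is one attempt and no reset: what is moved stays moved. The work goes in short steps, Python scripts to look and compute and a tool call to move; the robot and the scene stay as the last step left them, time stands still between calls to the robot, and variables do not carry over. Pictures are saved under pics/ and viewed, at most 10 in all, crops included, and the job is handed in when it is done.

Besides the shell and the picture viewer there is one more tool, called as name(argument=value, ...), one argument or row to a line, values as JSON. jog_arm: Moves the arm, as the interface text tells. Its arguments: {"type":"object","properties":{"gripper":{"type":"array","items":{"type":"number"}},"dp":{"type":"array","items":{"type":"array","items":{"type":"number"}}},"spin":{"type":"array","items":{"type":"number"}},"squeeze":{"type":"number"}},"required":["gripper","dp","spin"]}

```bash
mkdir -p pics; ls
cat > h.py <<'E'
import numpy as np,cv2
from workcell import telemetry,optics,bot
def ray(c,u,v):
    d=np.linalg.inv(c['camera_matrix'])@np.array([u,v,1.]);R=np.array(c['attitude']);return np.array(c['position']),R@d
def plane(c,u,v,z):
    p,d=ray(c,u,v);return p+d*(z-p[2])/d[2]
def proj(c,X):
    q=np.array(c['attitude']).T@(np.array(X)-c['position']);q=np.array(c['camera_matrix'])@q;return q[:2]/q[2]
E
python3 - <<'E'
from h import *
import pickle
s=telemetry.observe();print(s['t'],s['ee_pos'],np.round(s['orientation'],3))
for n in('top','side'):
    c=optics.read_camera(n);pickle.dump(c,open(n+'.pkl','wb'));cv2.imwrite(f'pics/{n}0.png',c['img']);print(n,c['position'],np.round(c['attitude'],3),c['camera_matrix'])
E
```

```text
pics
0.0 [ 0.20050916 -0.64418978  0.3019559 ] [[ 0.955  0.297 -0.   ]
 [ 0.297 -0.955  0.001]
 [-0.    -0.001 -1.   ]]
top [ 0.41268329 -0.00560909  1.1084991 ] [[-0.006 -0.985  0.173]
 [-1.     0.003 -0.015]
 [ 0.014 -0.173 -0.985]] [[389.7683572    0.         284.48460399]
 [  0.         389.7683572  212.40491754]
 [  0.           0.           1.        ]]
side [ 0.38088911 -0.72071497  0.62715123] [[ 0.949 -0.199  0.244]
 [-0.315 -0.564  0.763]
 [-0.014 -0.801 -0.598]] [[409.78800921   0.         278.76012706]
 [  0.         409.78800921 213.80091144]
 [  0.           0.           1.        ]]
```

View pics/top0.png

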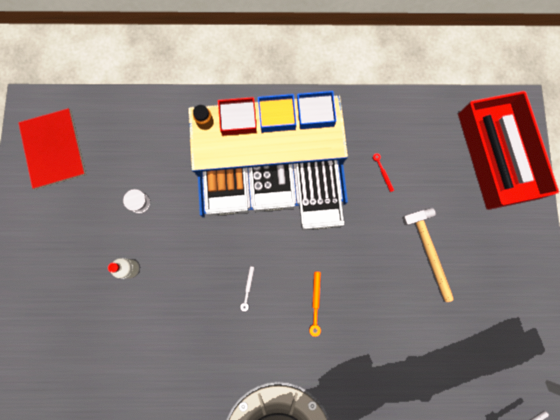

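View pics/side0.png

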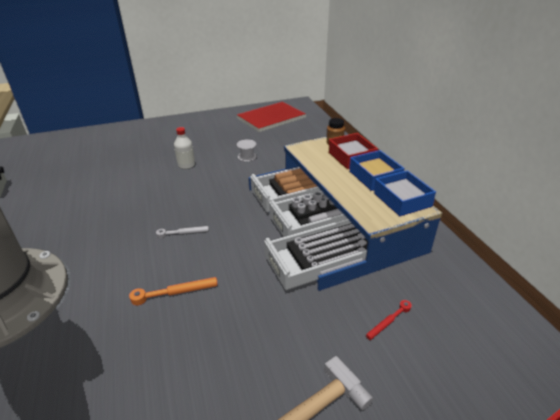

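The top view shows the driver tray (u 205-248), the socket tray (u 250-295) and the spanner tray standing out (u 300-343, front at about v 225). The silver candidates for the ratchet are the one in the socket tray (about 282,175) and a smaller one on the bench (248,288). An orange one (317,303) and a red one (383,172) don't fit the colour. I'll enlarge the tray area to confirm.

Run:
```python
from h import *
import pickle
c=pickle.load(open('top.pkl','rb'));im=c['img']
a=cv2.resize(im[150:235,190:355],None,fx=4.8,fy=4.8,interpolation=cv2.INTER_CUBIC);cv2.imwrite('pics/crop.png',a)
# shelf outline (yellow-ish plywood) and tray whites
hsv=cv2.cvtColor(im,cv2.COLOR_BGR2HSV)
m=cv2.inRange(hsv,(15,40,150),(35,160,255));m[:85]=0;m[180:]=0;m[:,:180]=0;m[:,360:]=0
k=max(cv2.findContours(m,0,2)[0],key=cv2.contourArea)
for z in(0.112,):
  for p in cv2.boxPoints(cv2.minAreaRect(k)): print('shelf',p,plane(c,*p,z).round(4))
# shelf front edge: lowest mask row per column
us=np.arange(200,340,4);vs=[np.where(m[:,u])[0].max() for u in us]
P=np.array([plane(c,u,v+.5,.112) for u,v in zip(us,vs)]);print(list(zip(us.tolist(),vs)));print(np.polyfit(P[:,1],P[:,0],1))
# tray fronts: bright column profile
g=im.min(2)
for u in(210,225,240,257,272,288,305,320,336): print(u,[int(x) for x in g[195:236,u]])
print([int(x) for x in g[204,196:350]])
```

```text
shelf [185.82072 106.8483 ] [0.8798 0.2455 0.112 ]
shelf [342.3173   93.80689] [ 0.9184 -0.1817  0.112 ]
shelf [347.53107 156.3724 ] [ 0.7393 -0.19    0.112 ]
shelf [191.03452 169.41382] [0.7038 0.2251 0.112 ]
[(200, np.int64(168)), (204, np.int64(168)), (208, np.int64(168)), (212, np.int64(167)), (216, np.int64(167)), (220, np.int64(167)), (224, np.int64(166)), (228, np.int64(166)), (232, np.int64(165)), (236, np.int64(165)), (240, np.int64(165)), (244, np.int64(164)), (248, np.int64(164)), (252, np.int64(164)), (256, np.int64(164)), (260, np.int64(163)), (264, np.int64(163)), (268, np.int64(163)), (272, np.int64(162)), (276, np.int64(162)), (280, np.int64(161)), (284, np.int64(161)), (288, np.int64(161)), (292, np.int64(160)), (296, np.int64(160)), (300, np.int64(160)), (304, np.int64(159)), (308, np.int64(159)), (312, np.int64(159)), (316, np.int64(158)), (320, np.int64(158)), (324, np.int64(158)), (328, np.int64(157)), (332, np.int64(157)), (336, np.int64(157))]
[-0.08738724  0.72320775]
210 [38, 36, 104, 224, 255, 255, 255, 255, 255, 255, 255, 255, 255, 252, 249, 252, 247, 236, 
[... 1799 characters left out ...]
, 143, 235, 248, 243, 166, 199, 255, 255, 254, 253, 253, 253, 253, 253, 253, 253, 253, 253, 253, 253, 253, 253, 253, 253, 253, 253, 253, 253, 253, 253, 254, 253, 253, 253, 253, 253, 254, 253, 254, 254, 253, 249, 249, 222, 237, 217, 142, 203, 242, 236, 242, 230, 250, 253, 253, 253, 252, 247, 247, 248, 247, 248, 250, 250, 250, 250, 251, 251, 250, 249, 249, 249, 250, 251, 252, 252, 252, 251, 251, 251, 251, 249, 248, 246, 245, 246, 247, 249, 250, 247, 196, 91, 45, 62, 85, 120, 218, 249, 168, 181, 245, 249, 244, 203, 114, 51, 86, 150, 170, 188, 154, 80, 40, 45, 75, 116, 126, 93, 53, 40, 39, 37, 45, 54, 46, 38, 39, 39, 38, 40, 39, 39, 37, 37, 56, 179, 253, 190, 107, 66, 55, 73, 100, 113, 114, 114]
```

View pics/crop.png

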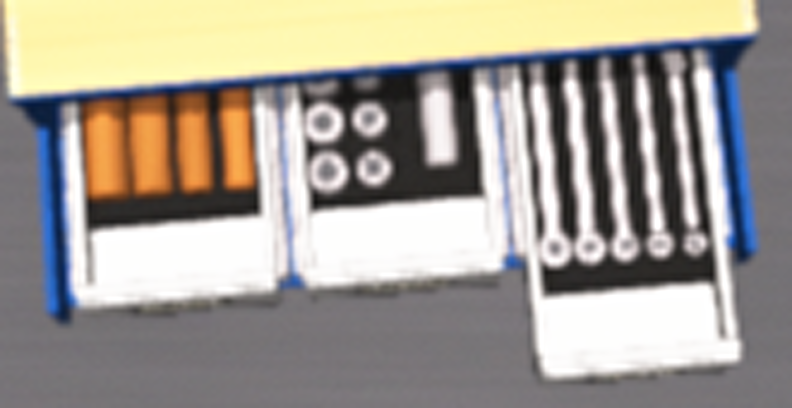

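Run:
```python
from h import *
import pickle
c=pickle.load(open('top.pkl','rb'));d=pickle.load(open('side.pkl','rb'))
psi=np.arctan(.0874);ex=np.array([np.cos(psi),np.sin(psi)]);ey=np.array([-ex[1],ex[0]])
O=np.array([.7216,.0176])-.107*ex;print('O',O,psi)
for n,uv in dict(sock=(272,208),drv=(225,212),span=(320,227),sp_foam=(320,209.7),so_foam=(272,192)).items():
    for z in(.012,.035,.06):
        q=plane(c,*uv,z)[:2]-O;print(n,z,(q@ex).round(4),(q@ey).round(4))
s=d['img'];cv2.imwrite('pics/scrop.png',cv2.resize(s[155:300,240:390],None,fx=4,fy=4,interpolation=cv2.INTER_CUBIC))
def W(x,y,z): return [*(O+x*ex+y*ey),z]
for n,X in dict(top_so_l=(0,.056,.06),so_r=(0,-.056,.06),sp_l=(-.085,-.074,.06),sp_r=(-.085,-.186,.06),shelfR=(.107,-.207,.112)).items(): print(n,(4*(proj(d,W(*X))-[240,155])).round(0),proj(c,W(*X)).round(1))
```

```text
O [0.61500635 0.00828371] 0.08717847189574802
sock 0.012 0.0038 0.0047
sock 0.035 -0.0005 0.0047
sock 0.06 -0.0052 0.0047
drv 0.012 0.0043 0.1392
drv 0.035 -0.0 0.1363
drv 0.06 -0.0048 0.1332
span 0.012 -0.0632 -0.1263
span 0.035 -0.0661 -0.1235
span 0.06 -0.0693 -0.1206
sp_foam 0.012 -0.0135 -0.1317
sp_foam 0.035 -0.0175 -0.1288
sp_foam 0.06 -0.0218 -0.1258
so_foam 0.012 0.0505 0.0007
so_foam 0.035 0.0452 0.0007
so_foam 0.06 0.0395 0.0008
top_so_l [120. 179.] [253.1 207.8]
so_r [196. 284.] [293.9 204.2]
sp_l [ 65. 344.] [303.5 234.3]
sp_r [147. 482.] [344.5 230.5]
shelfR [523. 319.] [347.  156.2]
```

View pics/scrop.png

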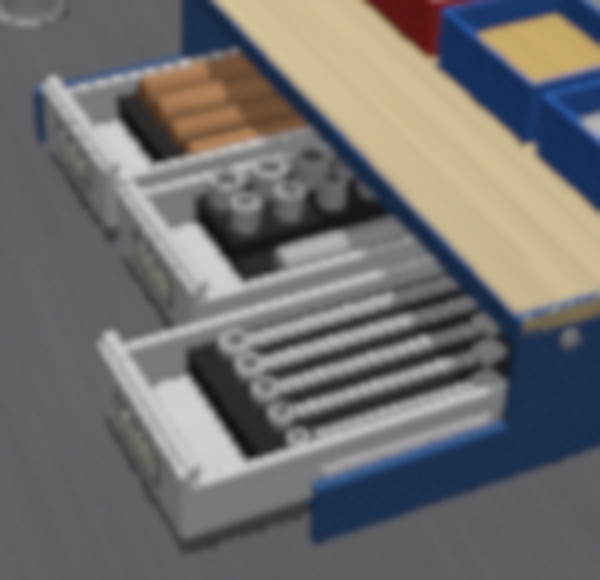

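The picture confirms the ratchet: it's the large silver one lying in the socket tray (crop about 320,245), and the silver one on the bench is smaller. The spanner tray is in the right bay, about 65 mm out, and the socket tray is in the middle bay. The rack is yawed about 5°. I'll move to a point in front of the spanner tray with the gripper shut.

jog_arm(
  gripper=[0,0,0,0,0,0,0,0,0,0,0,0],
  dp=[
    [2.5,-2.5,0],
    [2.5,-2.5,0],
    [2.5,-2.5,0],
    [2.5,-2.5,0],
    [2.5,-2.5,0],
    [2.5,-2.5,0],
    [2.5,-2.5,0],
    [2.5,-2.5,0],
    [2.5,-2.5,0],
    [2.5,-2.5,0],
    [2.5,-2.5,0],
    [2.5,-2.5,0],
  ],
  spin=[0,0,0,0,0,0,0,0,0,0,0,0],
)

```text
t: 1.3
ee_pos: [0.3982, -0.2675, 0.3026]
orientation: [[0.955, 0.297, -0.0], [0.297, -0.955, -0.0], [-0.0, -0.0, -1.0]]
force: [1.1, -1.1, -0.7]
gripper_width: 0.002
gripper_force: 0.0
```

jog_arm(
  gripper=[0,0,0,0,0,0,0,0,0,0],
  dp=[
    [2.5,-2.5,0],
    [2.5,-2.5,0],
    [2.5,-2.5,0],
    [2.5,-2.0,0],
    [1.0,-1.0,0],
    [0,0,0],
    [0,0,0],
    [0,0,0],
    [0,0,0],
    [0,0,0],
  ],
  spin=[0,0,0,0,0,5,5,2.3,0,0],
)

```text
t: 2.3
ee_pos: [0.4716, -0.1359, 0.3026]
orientation: [[0.996, 0.088, -0.0], [0.088, -0.996, 0.0], [-0.0, -0.0, -1.0]]
force: [0.5, 0.6, -0.3]
gripper_width: 0.0005
gripper_force: 0.0
```

Next, a wrist view to refine the positions of the trays.

```bash
cat >> h.py <<'E'
def wrist():
    s=telemetry.observe();c=optics.read_camera('wrist');T=np.eye(4);T[:3,:3]=s['orientation'];T[:3,3]=s['ee_pos'];M=T@np.array(c['tool_from_camera'])
    c['position']=M[:3,3];c['attitude']=M[:3,:3];return s,c
E
python3 - <<'E'
from h import *
import pickle
s,c=wrist();pickle.dump(c,open('w1.pkl','wb'));print(c['position'],c['attitude'].round(3),c['camera_matrix'][0])
psi=np.arctan(.0874);ex=np.array([np.cos(psi),np.sin(psi)]);ey=np.array([-ex[1],ex[0]]);O=np.array([.611,.008])
W=lambda x,y,z:[*(O+x*ex+y*ey),z]
im=c['img'].copy()
for X in[(0,.056,.06),(0,-.056,.06),(-.065,-.074,.06),(-.065,-.186,.06),(.051,-.053,.035),(.051,.053,.035)]:
    p=proj(c,W(*X));print(X,p.round(1));cv2.circle(im,tuple(int(round(v)) for v in p),2,(0,0,255),-1)
cv2.imwrite('pics/w1.png',im)
E
```

```text
[ 0.54773886 -0.13001821  0.38514895] [[ 0.088 -0.961 -0.262]
 [-0.996 -0.085 -0.023]
 [-0.     0.263 -0.965]] [323.01969982   0.         279.83934895]
(0, 0.056, 0.06) [73.5 33.1]
(0, -0.056, 0.06) [196.6  33.2]
(-0.065, -0.074, 0.06) [219.8 107.8]
(-0.065, -0.186, 0.06) [336.1 107.9]
(0.051, -0.053, 0.035) [196.4 -19.9]
(0.051, 0.053, 0.035) [ 84. -20.]
```

View pics/w1.png

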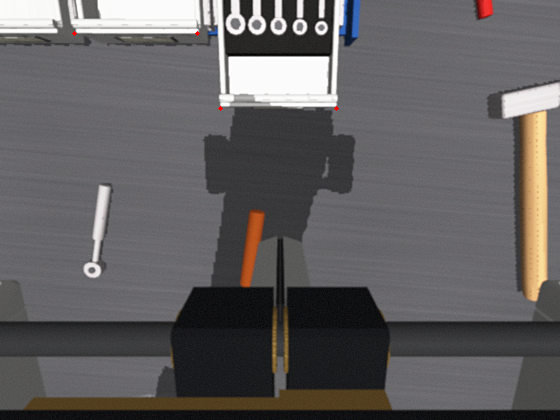

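The reprojected model (red dots) lies on the lip edges to about 1 mm: socket lip at (74-197, 33), spanner lip at (220-336, 107). I'll descend in front of the spanner face, then push.

jog_arm(
  gripper=[0,0,0,0,0,0,0,0,0,0,0,0],
  dp=[
    [0,0,2],
    [0,0,2],
    [0,0,2],
    [0,0,2],
    [0,0,2],
    [0,0,2],
    [0,0,2],
    [0,0,1.5],
    [0,0,1],
    [0,0,0.5],
    [0,0,0.5],
    [0,0,0],
  ],
  spin=[0,0,0,0,0,0,0,0,0,0,0,0],
)

```text
t: 3.55
ee_pos: [0.4718, -0.1359, 0.1276]
orientation: [[0.996, 0.087, -0.0], [0.087, -0.996, 0.0], [-0.0, -0.0, -1.0]]
force: [-0.5, 0.9, 0.4]
gripper_width: 0.0003
gripper_force: 0.0
```

jog_arm(
  gripper=[0,0,0,0,0,0,0,0,0,0,0,0],
  dp=[
    [1.5,0,0],
    [1.5,0,0],
    [1.5,0,0],
    [1,0,0],
    [1,0,0],
    [0.5,0,0],
    [0.5,0,0],
    [0.5,0,0],
    [0.5,0,0],
    [0.5,0,0],
    [0.5,0,0],
    [0.5,0,0],
  ],
  spin=[0,0,0,0,0,0,0,0,0,0,0,0],
)

```text
t: 4.75
ee_pos: [0.5716, -0.1273, 0.1276]
orientation: [[0.996, 0.087, -0.0], [0.087, -0.996, 0.0], [-0.0, -0.0, -1.0]]
force: [-2.7, 0.2, -0.1]
gripper_width: 0.0006
gripper_force: 1.4
```

jog_arm(
  gripper=[0,0,0,0,0,0,0,0,0,0],
  dp=[
    [0.5,0,0],
    [0.5,0,0],
    [0.5,0,0],
    [0.5,0,0],
    [0.5,0,0],
    [0.5,0,0],
    [0.3,0,0],
    [0.3,0,0],
    [0.2,0,0],
    [0.1,0,0],
  ],
  spin=[0,0,0,0,0,0,0,0,0,0],
)

```text
t: 5.75
ee_pos: [0.6104, -0.1238, 0.1277]
orientation: [[0.996, 0.087, 0.0], [0.087, -0.996, 0.0], [0.0, -0.0, -1.0]]
force: [-3.7, -1.7, 0.2]
gripper_width: 0.0004
gripper_force: 1.3
```

jog_arm(
  gripper=[0,0,0],
  dp=[
    [0.15,0,0],
    [0.15,0,0],
    [0,0,0],
  ],
  spin=[0,0,0],
)

```text
t: 6.05
ee_pos: [0.6134, -0.1235, 0.1277]
orientation: [[0.996, 0.087, 0.0], [0.087, -0.996, 0.0], [0.0, -0.0, -1.0]]
force: [-1.3, 0.0, -0.3]
gripper_width: 0.0004
gripper_force: 0.6
```

jog_arm(
  gripper=[0,0,0,0],
  dp=[
    [0.15,0,0],
    [0.15,0,0],
    [0.1,0,0],
    [0,0,0],
  ],
  spin=[0,0,0,0],
)

```text
t: 6.45
ee_pos: [0.6151, -0.1234, 0.1274]
orientation: [[0.996, 0.087, -0.005], [0.087, -0.996, -0.0], [-0.005, -0.0, -1.0]]
force: [-17.8, -0.5, 12.3]
gripper_width: 0.0006
gripper_force: 8.8
```

jog_arm(
  gripper=[0,0,0,0,0,0,0,0,0,0,0],
  dp=[
    [-0.5,0,0],
    [-1,0,0],
    [-1.5,0,0],
    [0,0,-1],
    [0,0,-2],
    [0,0,-2],
    [0,0,-2],
    [0,0,-2],
    [0,0,-1],
    [0,0,0],
    [0,0,0],
  ],
  spin=[0,0,0,0,0,0,0,0,0,0,0],
)

```text
t: 7.55
ee_pos: [0.5872, -0.1258, 0.2273]
orientation: [[0.996, 0.087, -0.0], [0.087, -0.996, 0.0], [-0.0, -0.0, -1.0]]
force: [0.5, 0.3, -0.3]
gripper_width: 0.0003
gripper_force: 0.0
```

jog_arm(
  gripper=[0,0,0,0,0,0,0,0,0,0],
  dp=[
    [0,-2,0],
    [0,-2.5,0],
    [0,-2.5,0],
    [0,-2.5,0],
    [0,-2,0],
    [0,-1.6,0],
    [0,0,0],
    [0,0,0],
    [0,0,0],
    [0,0,0],
  ],
  spin=[0,0,0,0,0,0,0,0,0,0],
)

```text
t: 8.55
ee_pos: [0.576, 0.0035, 0.2276]
orientation: [[0.996, 0.085, -0.0], [0.085, -0.996, -0.0], [-0.0, 0.0, -1.0]]
force: [0.2, 0.5, -0.7]
gripper_width: 0.0003
gripper_force: 0.0
```

Run:
```python
from h import *
s,c=wrist();t=optics.read_camera('top')
psi=np.arctan(.0874);ex=np.array([np.cos(psi),np.sin(psi)]);ey=np.array([-ex[1],ex[0]]);O=np.array([.611,.008])
W=lambda x,y,z:[*(O+x*ex+y*ey),z]
q=s['ee_pos'][:2]-O;print(q@ex,q@ey,s['ee_pos'],s['force'])
im=c['img'].copy()
for X in[(0,.056,.06),(0,-.056,.06),(0,-.074,.06),(0,-.186,.06),(.051,-.053,.035),(.051,.053,.035)]:
    p=proj(c,W(*X));print(X,p.round(1));cv2.circle(im,tuple(int(round(v)) for v in p),2,(0,0,255),-1)
cv2.imwrite('pics/w2.png',im)
```

```text
-0.03528206812060225 -0.0013886586136570207 [0.57597283 0.00354467 0.22757684] [ 0.1664316   0.48960894 -0.72843797]
(0, 0.056, 0.06) [205.2 173.4]
(0, -0.056, 0.06) [348.7 173.1]
(0, -0.074, 0.06) [371.7 173. ]
(0, -0.186, 0.06) [515.3 172.7]
(0.051, -0.053, 0.035) [342.  105.9]
(0.051, 0.053, 0.035) [211.8 106.2]
```

View pics/w2.png

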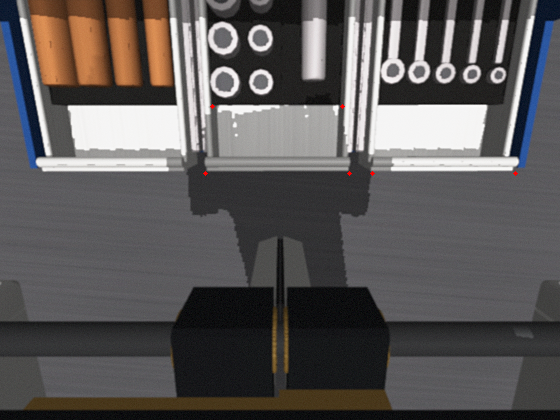

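All three fronts are flush (lips at v about 170), so the spanner tray is home. The well lies at v 104-160, 2 mm deeper than the model. I'll move over the well and lower into it.

jog_arm(
  gripper=[0,0,0,0,0,0],
  dp=[
    [1.5,0,0],
    [2,0,0],
    [2,0,0],
    [1.3,0,0],
    [0,0,0],
    [0,0,0],
  ],
  spin=[0,0,0,0,0,0],
)

```text
t: 9.25
ee_pos: [0.6432, 0.0103, 0.2274]
orientation: [[0.996, 0.087, -0.001], [0.087, -0.996, 0.0], [-0.001, -0.0, -1.0]]
force: [-0.3, 0.1, -0.2]
gripper_width: 0.0004
gripper_force: 0.0
```

jog_arm(
  gripper=[0,0,0,0,0,0,0,0,0,0,0,0],
  dp=[
    [0,0,1],
    [0,0,1],
    [0,0,1],
    [0,0,1],
    [0,0,1],
    [0,0,1],
    [0,0,1],
    [0,0,1],
    [0,0,1],
    [0,0,0.7],
    [0,0,0.5],
    [0,0,0],
  ],
  spin=[0,0,0,0,0,0,0,0,0,0,0,0],
)

```text
t: 10.45
ee_pos: [0.6434, 0.0106, 0.125]
orientation: [[0.996, 0.087, -0.001], [0.087, -0.996, 0.0], [-0.001, -0.0, -1.0]]
force: [0.3, 0.2, 0.0]
gripper_width: 0.0002
gripper_force: 0.0
```

jog_arm(
  gripper=[0,0,0,0,0,0,0,0,0,0,0,0],
  dp=[
    [-0.4,0,0],
    [-0.4,0,0],
    [-0.4,0,0],
    [-0.4,0,0],
    [-0.4,0,0],
    [-0.5,0,0],
    [-0.5,0,0],
    [-0.5,0,0],
    [-0.5,0,0],
    [-0.5,0,0],
    [-0.5,0,0],
    [-0.5,0,0],
  ],
  spin=[0,0,0,0,0,0,0,0,0,0,0,0],
)

```text
t: 11.65
ee_pos: [0.5884, 0.0058, 0.1257]
orientation: [[0.996, 0.087, 0.0], [0.087, -0.996, 0.0], [0.0, -0.0, -1.0]]
force: [2.6, 0.0, 1.7]
gripper_width: 0.0004
gripper_force: 1.4
```

jog_arm(
  gripper=[0,0,0,0,0,0,0,0,0,0,0,0],
  dp=[
    [-0.5,0,0],
    [-0.5,0,0],
    [-0.5,0,0],
    [-0.5,0,0],
    [-0.5,0,0],
    [-0.5,0,0],
    [-0.5,0,0],
    [-0.5,0,0],
    [-0.5,0,0],
    [-0.5,0,0],
    [-0.5,0,0],
    [-0.5,0,0],
  ],
  spin=[0,0,0,0,0,0,0,0,0,0,0,0],
)

```text
t: 12.85
ee_pos: [0.5287, 0.0006, 0.1257]
orientation: [[0.996, 0.087, 0.0], [0.087, -0.996, 0.0], [0.0, -0.0, -1.0]]
force: [3.2, 0.7, 1.3]
gripper_width: 0.0004
gripper_force: 1.4
```

jog_arm(
  gripper=[0,0,0,0,0,0,0,0,0],
  dp=[
    [-0.5,0,0],
    [-0.5,0,0],
    [-0.4,0,0],
    [-0.3,0,0],
    [-0.3,0,0],
    [-0.2,0,0],
    [-0.2,0,0],
    [-0.2,0,0],
    [0,0,0],
  ],
  spin=[0,0,0,0,0,0,0,0,0],
)

```text
t: 13.75
ee_pos: [0.5034, -0.0016, 0.1258]
orientation: [[0.996, 0.087, 0.001], [0.087, -0.996, 0.0], [0.001, -0.0, -1.0]]
force: [4.9, 0.4, -1.8]
gripper_width: 0.0006
gripper_force: 2.5
```

jog_arm(
  gripper=[0,0,0,0],
  dp=[
    [-0.2,0,0],
    [-0.2,0,0],
    [-0.1,0,0],
    [0,0,0],
  ],
  spin=[0,0,0,0],
)

```text
t: 14.15
ee_pos: [0.5024, -0.0016, 0.1267]
orientation: [[0.996, 0.087, 0.009], [0.087, -0.996, 0.002], [0.009, -0.001, -1.0]]
force: [28.0, 2.5, -17.9]
gripper_width: 0.0005
gripper_force: 14.1
```

The tray is at its stop. I'll ease off into the well, lift out and check.

jog_arm(
  gripper=[0,0,0,0,0,0,0,0,0,0,0,0],
  dp=[
    [0.3,0,0],
    [0.5,0,0],
    [0.8,0,0],
    [0,0,0],
    [0,0,-1],
    [0,0,-2],
    [0,0,-2],
    [0,0,-2.5],
    [0,0,-2.5],
    [0,0,-2.5],
    [0,0,-2.5],
    [0,0,0],
  ],
  spin=[0,0,0,0,0,0,0,0,0,0,0,0],
)

```text
t: 15.35
ee_pos: [0.5149, -0.0006, 0.2793]
orientation: [[0.996, 0.087, 0.005], [0.087, -0.996, -0.0], [0.005, 0.0, -1.0]]
force: [0.1, -0.5, -0.1]
gripper_width: 0.0008
gripper_force: 0.0
```

Run:
```python
from h import *
s,c=wrist();print(s['ee_pos'],s['force'])
psi=np.arctan(.0874);ex=np.array([np.cos(psi),np.sin(psi)]);ey=np.array([-ex[1],ex[0]]);O=np.array([.613,.008])
W=lambda x,y,z:[*(O+x*ex+y*ey),z]
im=c['img'].copy()
for X in[(-.13,.056,.06),(-.13,-.056,.06),(0,-.074,.06),(0,-.186,.06),(0,.074,.06),(0,.186,.06)]:
    p=proj(c,W(*X));print(X,p.round(1));cv2.circle(im,tuple(int(round(v)) for v in p),2,(0,0,255),-1)
cv2.imwrite('pics/w3.png',im)
```

```text
[ 0.51485207 -0.00057829  0.27932768] [ 0.06192168 -0.52464824 -0.09860793]
(-0.13, 0.056, 0.06) [222.4 232.7]
(-0.13, -0.056, 0.06) [335.6 232.6]
(0, -0.074, 0.06) [362.3  93.9]
(0, -0.186, 0.06) [488.7  93.8]
(0, 0.074, 0.06) [195.3  94. ]
(0, 0.186, 0.06) [68.9 94.1]
```

View pics/w3.png

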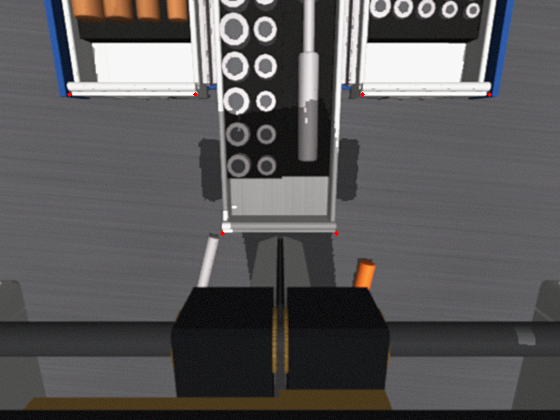

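The socket lip is at v about 232, which matches 130 mm out. The other trays are flush on their dots (v about 94), the ratchet lies in its recess (308,110), and the arm is clear.

```bash
python3 -c "
from h import *
print(bot.sign_off())"
```

```text
the job is handed in; nothing more can be done
None
```

I handed the job in at about 15 s: the spanner tray is pushed home, the socket tray is drawn out to its stop by the lip, the ratchet lies in its recess, and the screwdriver tray is still shut; sign-off returned no verdict.

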